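# Clear the rejects and hold the backdrop flap at its balance point

## Robot

A 6-joint arm with a two-finger parallel gripper is mounted at the origin on a cart in front of the work surface, level with it; the furniture and walls round the work are solid. World frame = base frame: x ahead of the robot, y to its left, z up, the work surface at z = 0. Lengths are in mm, angles in degrees, forces in N, time in s.
With the tool pointing down it reaches from about 300 to 950 mm from the base axis. Payload 3.1 kg.
Tool frame: the origin (TCP) lies between the finger pads; the fingertips stand 8 mm ahead of it and the grasp point (between the pads) lies 11 mm behind it (ctrl.tips_ahead is the distance from the TCP to the fingertips, in mm); z points along the fingers, y is the line along which they close (so a half turn about z gives the same grasp; the last joint's range is limited). The gripper opens to 85 mm and grips with 20 to 120 N. Pads are 22 mm wide; open, the fingers measure 114 mm over their backs; the gripper's body (76 mm by 85 mm) begins 54 mm behind the grasp point. The pads swing forward as they close: fully open they stand 13 mm farther back than shut.
Start: joints at [-73.15, 17.653, 93.61, -0, 68.738, -3.994], TCP at [222.367, -584.111, 239.272] pointing down, gripper open.
Joint ranges: [-175.34, 175.34], [-45.06, 112.39], [2.9, 150.54], [-68.45, 248.45], [3.09, 151.38], [-168.51, 168.51]. Speed limits (degrees/s): [159.86, 159.86, 180, 180, 180, 180].

## Interface

Orientations are given as [roll, pitch, yaw] about the fixed x, y, z axes, in that order (R = Rz(yaw) Ry(pitch) Rx(roll)).
In Python, from rig import ctrl gives the robot as it stands.
- The arm moves only by the shell command python3 -m pendant 'ROWS'. ROWS is JSON, a list of rows, each an object of numbers: "ax", "ay", "az": the turn, a rotation vector about the tool's x, y, z in rad; "x", "y", "z": the shift along the tool's x, y, z in mm; "hand": the opening, from 0 (shut) to 1 (fully open). A call has 1 to 10 rows; each row is the pose to reach, as a shift and turn from the pose commanded when the call began, along the tool's axes at that moment; what a row does not reach only later rows make up. A row lasts 1/8 s, in which the tool goes at most 62.5 mm and 10.7 degrees, less where a joint would pass 70% of its speed; a pose out of reach is approached as far as the arm can. A call with a gripper value outside its range is refused whole. The fingers move at their own pace and stop on an object; the grip force is fixed at half the most. Time passes only in rows, so rows that repeat a pose let the fingers close. It gives the time, the measured TCP pose, the force, the opening and the grip force at its end, in the units of the state.
- ctrl.state(): the state, without advancing time (a new reading comes with each control period).
- ctrl.capture(name): name is "side" or "top" or "wrist"; returns (picture, depth): 400x640x3 uint8, red, green, blue; 400x640 float32, mm along the optical axis (not along the pixel's ray), 0 where there is no reading.
- ctrl.calibration(name): a dict with "K" (3x3 intrinsics, pixels), "k1" (the pictures are not rectified: a ray, as slopes to the right and down, at radius r is drawn at 1 + k1 r^2 times it, then the intrinsics apply), "world_from_camera" (4x4, takes a point from camera to world coordinates). Camera axes: x right, y down, z forward; pixel columns grow to the right and rows downward; lengths in mm; the calibration is good to about 2 mm. A picture is of the moment at which its call begins: read the wrist's pose just before it. calibration takes no time and is no camera call; for the wrist camera it gives the pose at the moment of the call.
- ctrl.hand_in(): hands the job in; it is judged then, once.
Trained networks look in the newest picture that a camera, given by its name, has taken for a name from the list of things; names that differ only in an ending like _2 or _b are one class to them, and where a whole thing is asked for, a point or a joint stands for the part that bears it (a point fixed in the world has none). Each returns a list of dicts, best first, with "confidence" (0 to 1); they miss things now and then, are a little off and sometimes report something else, mostly with a low value. They report only what shows in the picture. A call takes as long as a camera call. They do not tell look-alikes from the thing itself.
- ctrl.boxes_of(camera, name): "xyz" ([x, y, z] in mm, in world coordinates, good to about 4 mm: the middle of the surface that is visible of it).
- ctrl.outline_of(camera, name): "pixels" (400x640 bool, what is visible of it).
The state is a dict: "t": time; "joint_positions": joint angles; "dq": joint speeds; "joint_torque": joint torques, N m; "ee_pos": TCP position; "orientation": TCP orientation; "wrist_force": force on the tool from outside, world axes, zero at the start; "ft_torque": the same for the moment, N m; "opening": opening from 0.0 (shut) to 1.0 (fully open); "grip_force": force on a finger pad.
Only numpy, scipy, OpenCV 4.12 (cv2) and the standard library are available. Lean on these libraries where they do the work, as an engineer would, in place of code of your own. Each camera call takes 0.05 s, during which the arm holds its last target. There are 200 camera calls.

## Task

Two of the four dropper bottles on the inspection stand are rejects, marked by a flat round disc on the nozzle tip: stand both upright in the low side tray and leave the two good bottles and everything else where they are. Then take the white backdrop flap by its grip bar, swing it up gently to its balance point, where it stands upright with the bar plumb above the hinge and would fall neither way, without letting it tip over towards the bottles. Finish while still holding the bar there in the gripper, keeping the flap still so that I can fit its stay.

Things in the scene. Friction and masses are not known exactly. Their poses are not given: they have to be found in the camera images.
- stand: Bottle inspection stand, fixed: grey plate 10 mm thick, x -62 to 62, y -55 to 155 mm; two hinge posts 73 mm tall at x = +-55, y = 0. Origin on the worktop under the middle of the hinge line, which runs along the stand's x; z up. The bottles stand on the plate (z = 10) at about x = +-33, y = 52 or 120 mm. The flap lies on the -y side at the start.
- flap_hinge (a point): Middle of the flap's hinge line, 62 mm above the worktop; the hinge axis runs along the stand's x.
- flap_bar (a point): Middle of the flap's grip bar: round steel, 12 mm thick, parallel to the hinge and 132 mm from it, carried at its ends by two 8 mm arms; between bar and panel a gap of 78 mm (along the bar) by 41 mm is open for a finger. At the start it is at hinge height, 62 mm above the worktop, on the stand's -y side; it moves on an arc in the stand's y-z plane.
- flap (a joint): Flap angle, rad: 0 level towards the stand's -y on its stop (start), grows as the bar rises; 1.571 upright, bar plumb above the hinge: the balance point; beyond it falls towards the bottles. White panel 94 x 80 x 5 mm, flap 0.16 kg, free hinge: let go elsewhere it falls. The round bar can turn between the finger pads, so a gripper may point down all along the arc.
- reject_a_mid (a point): White dropper bottle, a REJECT: a flat round white disc (28 mm wide, 4 mm thick) on its nozzle tip; 100 mm tall. Body 36 mm in diameter up to 68 mm from its foot, neck 22 mm. Loose, stands on the stand's plate in one of four spots (which one varies), 66 mm apart along the stand's x and 68 mm along its y. This point: on its axis, 50 mm above its foot (half-way up); z up.
- reject_b_mid (a point): White dropper bottle, a REJECT: a flat round white disc (28 mm wide, 4 mm thick) on its nozzle tip; 100 mm tall. Body 36 mm in diameter up to 68 mm from its foot, neck 22 mm. Loose, stands on the stand's plate in one of four spots (which one varies), 66 mm apart along the stand's x and 68 mm along its y. This point: on its axis, 50 mm above its foot (half-way up); z up.
- keeper_a_mid (a point): White dropper bottle, a GOOD one: bare pointed nozzle, no disc; 98 mm tall. Body 36 mm in diameter up to 68 mm from its foot, neck 22 mm. Loose, stands on the stand's plate in one of four spots (which one varies), 66 mm apart along the stand's x and 68 mm along its y. This point: on its axis, 50 mm above its foot (half-way up); z up.
- keeper_b_mid (a point): White dropper bottle, a GOOD one: bare pointed nozzle, no disc; 98 mm tall. Body 36 mm in diameter up to 68 mm from its foot, neck 22 mm. Loose, stands on the stand's plate in one of four spots (which one varies), 66 mm apart along the stand's x and 68 mm along its y. This point: on its axis, 50 mm above its foot (half-way up); z up.
- tray: Side tray, fixed, left of the stand: open grey box, 140 mm (x) by 104 mm (y) outside, walls 4 mm thick and 28 mm tall, inner floor 4 mm above the worktop, empty at the start. Origin under its centre, z up. Both rejects fit standing in a row along its x, e.g. 36 mm either side of centre. Behind it and the bottles the analyser rises to 0.45 m from x = 0.574: lean the tool back a little.
- timer: Bystander, not part of the job, leave it alone: white timer lying on the worktop to the right of the stand, 66 x 66 x 18 mm, just left of the tall fixed microscope (which stands at about x 0.47 to 0.67, y -0.12 to -0.28 m: pass in front of it or high over it). Origin at the centre of its underside.
- notebook: Bystander, not part of the job, leave it alone: notebook 148 x 109 x 13 mm lying to the right of the microscope. Origin at the centre of its underside.
- pen_teal: Bystander, not part of the job, leave it alone: pen lying on the notebook, 142 mm long. Origin at the centre of its underside.
- cotton_buds: Bystander, not part of the job, leave it alone: round tub of cotton buds, 77 mm in diameter, 80 mm tall. Origin at the centre of its underside.
- petri_1: Bystander, not part of the job, leave it alone: petri dish, 93 mm in diameter, 17 mm tall. Origin at the centre of its underside.
Mind the look-alikes: they are no part of the job. Leave any purple look-alike of the part that bears reject_b_mid alone.

How it is judged (in metres and radians):
On the way, in this order (a step that is already met when the one before it is completed fails the run):
1. both rejects stand upright in the side tray, let go (x of reject_a_mid in the frame of tray between -0.05 and 0.05 m and y of reject_a_mid in the frame of tray between -0.033 and 0.033 m and z of each of reject_a_mid, reject_b_mid in the frame of tray below 0.065 m and angle between each of reject_a_mid, reject_b_mid's own z axis and vertical below 0.15 rad and linear speed of each of reject_a, reject_b below 0.03 m/s and x of reject_b_mid in the frame of tray between -0.05 and 0.05 m and y of reject_b_mid in the frame of tray between -0.033 and 0.033 m and contact force between each of reject_a, reject_b and the arm below 0.1 N and contact force between each of reject_a, reject_b and the fingers below 0.1 N), for 0.2 s.
2. the gripper has raised the flap half-way (value of joint flap between 0.7 and 1.4 rad and contact force between the fingers and flap above 0.2 N), for 0.1 s.
3. the flap is held still at its balance point (value of joint flap between 1.501 and 1.641 rad and velocity of joint flap between -0.06 and 0.06 rad/s and contact force between the fingers and flap above 0.5 N), for 0.3 s.
At the end, for the whole second after the job is handed in: Fingers hold the flap (over 0.5 N) still, within 0.07 rad of upright, no bottle bearing on it; both rejects stand upright (0.15 rad), let go, on the side tray's floor; good bottles upright within 25 mm of their start, bystanders within 20 mm (all of step 1 and all of step 3 and distance of each of keeper_a_mid, keeper_b_mid from where it was at the start of the episode below 0.025 m and angle between each of keeper_a_mid, keeper_b_mid's own z axis and vertical below 0.15 rad and distance of each of timer, notebook, pen_teal, cotton_buds, petri_1 from where it was at the start of the episode below 0.02 m and contact force between flap and keeper_a below 0.1 N and contact force between flap and keeper_b below 0.1 N and contact force between flap and reject_a below 0.1 N and contact force between flap and reject_b below 0.1 N); the arm keeps its last pose, push and grip.
It fails at once if the flap tips over past its balance point (0.25 rad beyond upright) (value of joint flap above 1.82 rad).
It fails at once if the flap is flung or let fall (faster than 2.5 rad/s either way) (velocity of joint flap above 2.5 rad/s or velocity of joint flap below -2.5 rad/s).
It fails at once if a good bottle is taken, knocked over or shoved more than 25 mm (not (distance of each of keeper_a_mid, keeper_b_mid from where it was at the start of the episode below 0.025 m and angle between each of keeper_a_mid, keeper_b_mid's own z axis and vertical below 0.15 rad)).
It fails at once if a bystander is shoved more than 20 mm (distance of any of timer, notebook, pen_teal, cotton_buds, petri_1 from where it was at the start of the episode above 0.02 m).
It also fails if it takes over 72 s, if anything falls off the work surface, if the arm or the gripper's body presses on something with over 40 N, if the wrist force passes 120 N, or if a joint passes its speed limit or range.

## Working session

There is one attempt and no reset: what is moved stays moved. The work goes in short steps, Python scripts to look and compute and a shell command to move; the robot and the scene stay as the last step left them, time stands still between calls to the robot, and variables do not carry over. Pictures are saved under pics/ and viewed, at most 11 in all, crops included, and the job is handed in when it is done.

```bash
ls; mkdir -p pics; cat > h.py <<'E'
import numpy as np, cv2
from rig import ctrl
from scipy.spatial.transform import Rotation as R
def cap(n,f=None):
    c=ctrl.calibration(n); im,d=ctrl.capture(n)
    if f: cv2.imwrite('pics/'+f,im[:,:,::-1])
    return im,d,c
def pts(d,c):
    v,u=np.mgrid[0:d.shape[0],0:d.shape[1]].astype(np.float64)
    K=np.array(c['K']);k=c['k1']
    p=cv2.undistortPoints(np.stack([u.ravel(),v.ravel()],1)[:,None],K,np.array([k,0,0,0.]))[:,0]
    P=np.c_[p*d.ravel()[:,None],d.ravel()]
    T=np.array(c['world_from_camera']); return (P@T[:3,:3].T+T[:3,3]).reshape(*d.shape,3)
E
python3 - <<'E'
from h import *
print(ctrl.state())
for n in ['top','side']:
    im,d,c=cap(n,n+'1.png'); print(n,np.round(c['world_from_camera'],2).tolist(),c['k1'])
    for o in ['reject_a_mid','keeper_a_mid','flap_bar','flap','tray','stand','timer']:
        print(o,[(np.round(b['xyz'],1).tolist(),round(b['confidence'],2)) for b in ctrl.boxes_of(n,o)])
E
```

```text
pics
{'t': 0.0, 'joint_positions': array([-7.31500221e+01,  1.77046830e+01,  9.36899147e+01, -4.43534912e-03,
        6.87350460e+01, -3.99337085e+00]), 'dq': array([ 0.06933758, -0.03001763,  0.11853826, -0.00251231, -0.1063119 ,
        0.01151015]), 'joint_torque': array([-5.06035412e-04, -4.15258384e+01, -2.76666820e+01, -1.91675927e-04,
        1.02893851e-02,  7.99922816e-06]), 'ee_pos': array([ 222.10774654, -583.35189862,  238.04181244]), 'orientation': array([-1.79870383e+02, -4.90883807e-03,  2.08449565e+01]), 'wrist_force': array([-0.35768336,  0.07275243,  0.38901719]), 'ft_torque': array([-0.01621725, -0.00837024, -0.01051863]), 'grip_force': 0.0, 'opening': 1.0008220679019484}
top [[0.01, -0.99, 0.12, 476.54], [-1.0, -0.01, -0.01, -15.64], [0.02, -0.12, -0.99, 1118.24], [0.0, 0.0, 0.0, 1.0]] -0.025780141733216366
reject_a_mid [([469.2, 226.5, 71.1], 0.71)]
keeper_a_mid [([526.9, 157.0, 66.2], 0.43)]
flap_bar [([490.9, 62.4, 65.0], 0.67), ([533.1, 220.2, 70.2], 0.44)]
flap [([488.8, 58.6, 61.4], 0.79)]
tray [([502.4, 356.4, 2.2], 0.89)]
stand [([495.2, 110.7, 15.4], 0.88)]
timer [([519.3, -84.2, 16.5], 0.89), ([488.9, 62.3, 64.2], 0.18)]
side [[0.97, -0.11, 0.22, 281.06], [-0.24, -0.47, 0.85, -1278.52], [0.01, -0.88, -0.48, 771.97], [0.0, 0.0, 0.0, 1.0]] -0.03490012333519691
reject_a_mid [([457.2, 230.4, 72.8], 0.51)]
keeper_a_mid [([529.2, 154.7, 66.8], 0.48)]
flap_bar [([486.5, 58.5, 64.0], 0.66)]
flap [([490.4, 59.6, 66.7], 0.58)]
tray []
stand [([487.6, 79.8, 66.6], 0.93)]
timer [([504.4, -73.0, 16.8], 0.39)]
```

```bash
python3 - <<'E'
from h import *
im=cv2.imread('pics/top1.png'); 
cv2.imwrite('pics/top1c.png',cv2.resize(im[100:300,160:400],None,fx=3,fy=3)[:600,:])
im,d,c=cap('top'); P=pts(d,c)
np.save('P.npy',P)
# height levels: connected components of things in the bottle area
X,Y,Z=P[...,0],P[...,1],P[...,2]
A=(X>380)&(X<572)&(Y>-20)&(Y<430)
for lo,hi in [(100,116),(84,100),(70,84),(55,69),(20,32)]:
    m=(A&(Z>lo)&(Z<hi)).astype(np.uint8)
    n,l,s,ce=cv2.connectedComponentsWithStats(m,connectivity=8)
    for i in range(1,n):
        if s[i,4]>6:
            q=P[l==i]; print(lo,hi,s[i,4],ce[i].round(),np.median(q,0).round(1),q.min(0).round(),q.max(0).round())
E
```

```text
100 116 8 [226. 223.] [539.5 227.  106.3] [537. 223. 104.] [542. 231. 108.]
100 116 8 [251. 226.] [531.9 160.2 106.5] [529. 158. 102.] [535. 163. 109.]
100 116 85 [223. 249.] [469.8 233.1 108.8] [459. 219. 105.] [483. 247. 113.]
100 116 88 [248. 250.] [467.7 166.2 109. ] [454. 153. 103.] [481. 180. 114.]
84 100 42 [228. 223.] [537.9 226.2  89. ] [530. 219.  86.] [549. 238.  99.]
84 100 36 [252. 227.] [530.4 158.5  89.1] [522. 150.  84.] [542. 169.  97.]
70 84 8 [273. 220.] [551.4 105.5  72.7] [548. 100.  70.] [554. 111.  76.]
70 84 16 [232. 224.] [537.4 217.9  72.9] [530. 212.  70.] [550. 223.  81.]
70 84 17 [256. 227.] [531.2 152.2  72.3] [517. 147.  70.] [543. 160.  83.]
70 84 16 [229. 248.] [471.  223.4  75.7] [461. 220.  70.] [483. 228.  84.]
70 84 13 [253. 247.] [475.7 159.4  71.4] [468. 154.  70.] [481. 168.  83.]
70 84 17 [269. 259.] [443.1 114.2  72. ] [438. 109.  70.] [446. 123.  76.]
55 69 46 [231. 224.] [536.6 221.8  64.9] [523. 210.  55.] [557. 243.  69.]
55 69 1218 [288. 241.] [493.2  65.8  64.1] [441. -19.  57.] [555. 119.  69.]
55 69 52 [255. 228.] [527.6 155.1  65.7] [515. 143.  55.] [549. 176.  69.]
55 69 46 [230. 249.] [469.7 221.5  65.9] [455. 215.  56.] [486. 242.  69.]
55 69 35 [254. 250.] [464.8 155.   64.9] [451. 149.  57.] [484. 172.  69.]
55 69 8 [272. 260.] [441.7 105.2  65.3] [437. 104.  62.] [446. 109.  69.]
20 32 246 [189. 241.] [489.7 369.1  25.8] [436. 296.  20.] [570. 407.  32.]
20 32 8 [239. 224.] [540.7 210.4  22.2] [533. 210.  21.] [551. 214.  31.]
```

View pics/top1c.png

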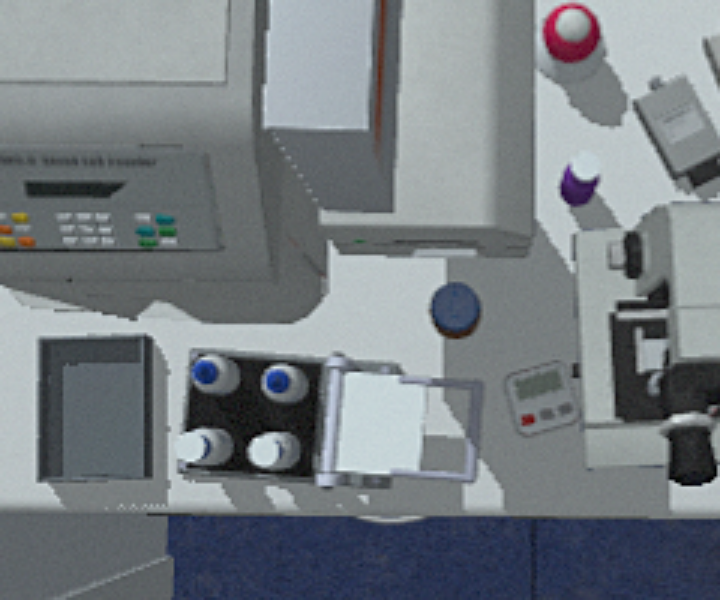

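View pics/side1.png

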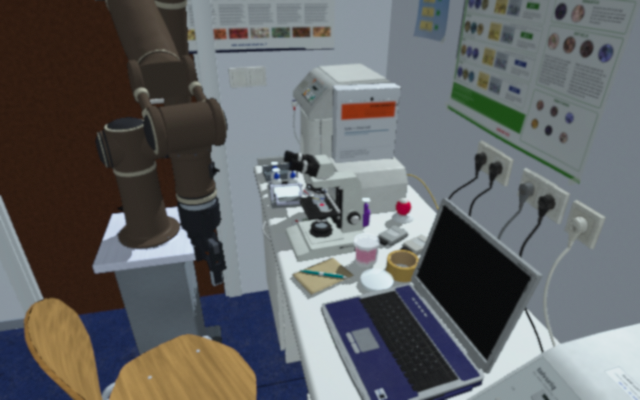

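The top view shows the flap on the right (−y) side. The front two bottles at crop (200,445) and (270,450) carry white discs, so they are the rejects. The back two at (205,370) and (283,380) have bare blue tips and are keepers. The tray is at crop (95,410). In the side view the path in front of the microscope is free. The yaw from the posts and the bottle pitch agree at about −4.6°.

```bash
cat >> h.py <<'E'
def go(tcp,yaw=-4.6,lean=12,grasp=False):
    """print tool-frame shift/turn to reach; grasp=True: the target is for the grasp point (11 mm behind TCP)"""
    s=ctrl.state(); A=R.from_euler('xyz',s['orientation'],degrees=True); B=R.from_euler('xyz',[180,-lean,yaw],degrees=True)
    t=np.array(tcp,float)
    if grasp: t=t+11*B.as_matrix()[:,2]
    print('shift',(A.inv().apply(t-s['ee_pos'])).round(1),'turn',(A.inv()*B).as_rotvec().round(3),'from',s['ee_pos'].round(1),s['orientation'].round(1),'to',t.round(1))
E
python3 -c "
from h import *
go([360,190,300])"
```

```text
shift [ 404.  -674.5  -60.7] turn [-0.046  0.206  0.442] from [ 222.4 -584.1  239.3] [-180.    -0.    20.8] to [360. 190. 300.]
```

```bash
python3 -m pendant '[{"x":275,"y":-306,"z":-60,"az":0.44},{"x":275,"y":-306,"z":-60,"az":0.44},{"x":275,"y":-306,"z":-60,"az":0.44},{"x":275,"y":-306,"z":-60,"az":0.44},{"x":275,"y":-306,"z":-60,"az":0.44},{"x":275,"y":-306,"z":-60,"az":0.44},{"x":275,"y":-306,"z":-60,"az":0.44},{"x":404,"y":-675,"z":-60,"ax":-0.046,"ay":0.206,"az":0.442},{"x":404,"y":-675,"z":-60,"ax":-0.046,"ay":0.206,"az":0.442},{"x":404,"y":-675,"z":-60,"ax":-0.046,"ay":0.206,"az":0.442}]'
python3 -c "
from h import *
go([360,190,300])"
```

```text
shift [ 404.  -674.5  -60.7] turn [-0.046  0.206  0.442] from [ 222.4 -584.1  239.3] [-180.    -0.    20.8] to [360. 190. 300.]invalid input at $[0]: expected keys ax, ay, az, x, y, z, hand
```

```bash
python3 -m pendant '[{"x":275,"y":-306,"z":-60,"ax":0,"ay":0,"az":0.44,"hand":1},{"x":275,"y":-306,"z":-60,"ax":0,"ay":0,"az":0.44,"hand":1},{"x":275,"y":-306,"z":-60,"ax":0,"ay":0,"az":0.44,"hand":1},{"x":275,"y":-306,"z":-60,"ax":0,"ay":0,"az":0.44,"hand":1},{"x":275,"y":-306,"z":-60,"ax":0,"ay":0,"az":0.44,"hand":1},{"x":275,"y":-306,"z":-60,"ax":0,"ay":0,"az":0.44,"hand":1},{"x":275,"y":-306,"z":-60,"ax":0,"ay":0,"az":0.44,"hand":1},{"x":404,"y":-675,"z":-60,"ax":-0.046,"ay":0.206,"az":0.442,"hand":0.65},{"x":404,"y":-675,"z":-60,"ax":-0.046,"ay":0.206,"az":0.442,"hand":0.65},{"x":404,"y":-675,"z":-60,"ax":-0.046,"ay":0.206,"az":0.442,"hand":0.65}]'
python3 -c "
from h import *
go([360,190,300])"
```

```text
t: 2.1
ee_pos: [364.4, -11.5, 299.3]
orientation: [-180.0, -12.1, -4.7]
wrist_force: [0.9, 0.6, -0.1]
opening: 0.65
grip_force: 0.0
shift [ -20.3 -200.5   -4.9] turn [-0.    -0.002 -0.002] from [364.4 -11.5 299.3] [-180.   -12.1   -4.7] to [360. 190. 300.]
```

```bash
python3 -m pendant '[{"x":-20,"y":-200,"z":-5,"ax":0,"ay":0,"az":0,"hand":0.65},{"x":-20,"y":-200,"z":-5,"ax":0,"ay":0,"az":0,"hand":0.65},{"x":-20,"y":-200,"z":-5,"ax":0,"ay":0,"az":0,"hand":0.65},{"x":-20,"y":-200,"z":-5,"ax":0,"ay":0,"az":0,"hand":0.65},{"x":-20,"y":-200,"z":-5,"ax":0,"ay":0,"az":0,"hand":0.65}]'
cat > m.py <<'E'
from h import *
import sys
im,d,c=cap('wrist',sys.argv[1]); P=pts(d,c)
X,Y,Z=P[...,0],P[...,1],P[...,2]
A=(d>0)&(X>380)&(X<572)&(Y>-60)&(Y<430)
for lo,hi in [(104,116),(84,100),(72.5,77),(20,33)]:
    m=(A&(Z>lo)&(Z<hi)).astype(np.uint8)
    n,l,s,ce=cv2.connectedComponentsWithStats(m,connectivity=8)
    for i in range(1,n):
        if s[i,4]>60:
            q=P[l==i]; e=cv2.minEnclosingCircle(q[:,:2].astype(np.float32)); print(lo,hi,s[i,4],ce[i].round(),np.median(q,0).round(1),np.percentile(q,2,axis=0).round(),np.percentile(q,98,axis=0).round())
E
python3 m.py w1.png
```

```text
t: 2.72
ee_pos: [360.3, 189.4, 300.2]
orientation: [-180.0, -12.0, -4.4]
wrist_force: [-0.8, -0.5, -0.4]
opening: 0.651
grip_force: 0.0
104 116 681 [331. 105.] [464.8 168.4 108.4] [453. 156. 107.] [477. 181. 110.]
104 116 658 [261. 108.] [467.5 234.3 108.5] [455. 222. 107.] [479. 247. 110.]
84 100 320 [264.  44.] [532.9 227.9  88.3] [526. 220.  84.] [545. 239.  98.]
84 100 316 [331.  47.] [525.  163.8  88.5] [519. 153.  85.] [537. 173.  99.]
20 33 1763 [168.  99.] [505.8 363.7  25.7] [434. 298.  20.] [572. 405.  28.]
20 33 97 [276.  74.] [520.7 224.3  26.4] [518. 212.  21.] [534. 244.  32.]
20 33 91 [328.  78.] [512.5 165.4  27. ] [510. 148.  20.] [523. 180.  33.]
```

View pics/w1.png

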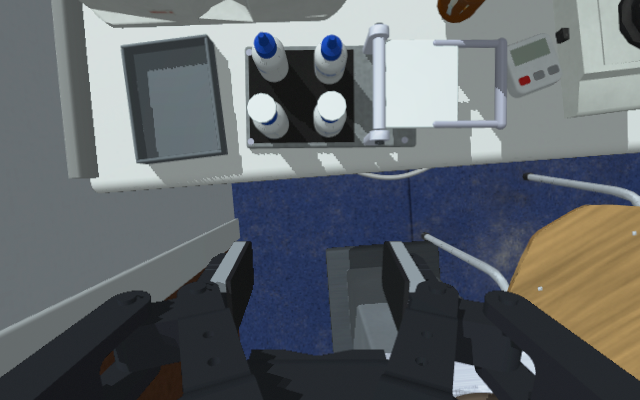

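The wrist view confirms it: white discs at (262,108) and (330,105) on the front bottles, blue bare nozzles behind at (265,44) and (331,47). The tray is at (175,98) and the bar at (500,82).

```bash
python3 -c "
from h import *
go([467,234,150],grasp=True)
go([467,234,69],grasp=True)"
```

```text
shift [ 69.3 -53.9 179.1] turn [-0.     0.     0.002] from [360.4 188.3 300. ] [180.  -12.   -4.5] to [469.3 233.8 139.2]
shift [ 52.5 -53.9 258.3] turn [-0.     0.     0.002] from [360.4 188.3 300. ] [180.  -12.   -4.5] to [469.3 233.8  58.2]
```

```bash
python3 -m pendant '[{"x":69,"y":-54,"z":60,"ax":0,"ay":0,"az":0,"hand":0.65},{"x":69,"y":-54,"z":120,"ax":0,"ay":0,"az":0,"hand":0.65},{"x":69,"y":-54,"z":179,"ax":0,"ay":0,"az":0,"hand":0.65},{"x":69,"y":-54,"z":179,"ax":0,"ay":0,"az":0,"hand":0.65},{"x":69,"y":-54,"z":179,"ax":0,"ay":0,"az":0,"hand":0.65}]'
python3 -c "
from h import *
go([467,234,69],grasp=True)"
```

```text
t: 3.4
ee_pos: [468.5, 230.9, 137.0]
orientation: [179.8, -11.7, -4.7]
wrist_force: [0.5, -0.1, -0.2]
opening: 0.649
grip_force: 0.0
shift [-15.4  -3.1  77.2] turn [ 0.003  0.005 -0.002] from [468.5 230.9 137. ] [179.8 -11.7  -4.7] to [469.3 233.8  58.2]
```

```bash
python3 -m pendant '[{"x":-6,"y":-1,"z":28,"ax":0,"ay":0,"az":0,"hand":0.65},{"x":-11,"y":-1,"z":54,"ax":0,"ay":0,"az":0,"hand":0.65},{"x":-16,"y":-1,"z":79,"ax":0,"ay":0,"az":0,"hand":0.65},{"x":-16,"y":-1,"z":79,"ax":0,"ay":0,"az":0,"hand":0.65},{"x":-16,"y":-1,"z":79,"ax":0,"ay":0,"az":0,"hand":0.65}]'
python3 m.py w2.png; python3 -c "
from h import *
go([467,234,69],grasp=True)"
```

```text
t: 4.03
ee_pos: [481.5, 238.7, 69.8]
orientation: [-179.4, -13.3, -4.5]
wrist_force: [-2.0, 2.1, 29.9]
opening: 0.652
grip_force: 13.6
104 116 407 [332. 114.] [536.2 229.9 106.2] [533. 227. 104.] [540. 233. 108.]
104 116 437 [547. 123.] [528.7 164.2 106.1] [526. 161. 104.] [532. 167. 108.]
104 116 3695 [538. 288.] [479.4 170.6 108.8] [468. 161. 106.] [487. 188. 115.]
104 116 1122 [187. 297.] [485.8 276.2 112.5] [481. 267. 105.] [488. 288. 116.]
104 116 1223 [448. 298.] [480.4 200.5 112.3] [474. 190. 105.] [483. 210. 116.]
104 116 113 [140. 293.] [487.5 289.9 114.3] [486. 287. 111.] [489. 294. 116.]
104 116 4416 [332. 325.] [472.  234.8 108.6] [464. 222. 107.] [481. 247. 110.]
104 116 462 [468. 358.] [462.2 197.2 115. ] [455. 192. 112.] [469. 200. 116.]
104 116 96 [173. 358.] [468.3 281.4 115.4] [467. 280. 114.] [470. 283. 116.]
104 116 88 [155. 372.] [463.9 287.9 114.4] [462. 287. 111.] [466. 289. 116.]
84 100 2229 [330. 127.] [534.3 230.6  88.4] [527. 220.  86.] [546. 239.  98.]
84 100 2513 [511. 133.] [527.6 167.1  88.7] [519. 156.  85.] [538. 173.  99.]
84 100 1211 [230. 281.] [48
[... 555 characters left out ...]
75.2] [466. 171.  73.] [482. 183.  77.]
72.5 77 103 [329. 279.] [478.2 234.5  75.6] [475. 226.  73.] [479. 243.  77.]
20 33 4685 [ 37. 198.] [525.5 400.3  25.2] [441. 326.  20.] [572. 405.  27.]
20 33 1863 [195. 178.] [524.4 302.5  25.9] [478. 300.  20.] [570. 306.  28.]
20 33 127 [533. 103.] [550.5 120.3  29.4] [545. 118.  21.] [553. 121.  33.]
20 33 387 [426. 157.] [525.5 179.2  27.3] [512. 169.  20.] [542. 181.  33.]
20 33 185 [429. 243.] [480.4 180.7  26.9] [475. 169.  21.] [485. 186.  33.]
20 33 181 [326. 244.] [484.6 234.5  26.7] [477. 220.  21.] [486. 249.  33.]
shift [-14.    5.9   8.6] turn [-0.011 -0.022  0.001] from [481.3 238.7  69.8] [-179.4  -13.3   -4.6] to [469.3 233.8  58.2]
```

View pics/w2.png

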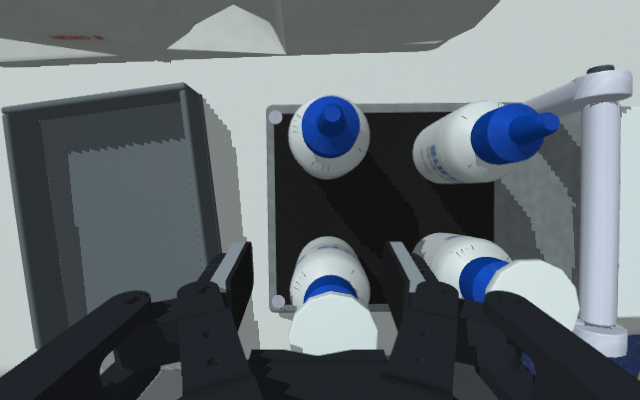

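The wrist camera looks down between the fingers: A is between the pads at (330,300), but the gripper presses with 30 N at TCP z = 70. It bears on a disc, and B's disc at (530,290) sits close to the right knuckle. I'm backing off straight away and will re-measure.

```bash
python3 -m pendant '[{"x":10,"y":1,"z":-50,"ax":0,"ay":0,"az":0,"hand":0.65},{"x":16,"y":1,"z":-79,"ax":0,"ay":0,"az":0,"hand":0.65},{"x":20,"y":1,"z":-120,"ax":0,"ay":0,"az":0,"hand":0.65},{"x":-40,"y":1,"z":-140,"ax":0,"ay":0,"az":0,"hand":0.65},{"x":-65,"y":1,"z":-140,"ax":0,"ay":0,"az":0,"hand":0.65},{"x":-65,"y":1,"z":-140,"ax":0,"ay":0,"az":0,"hand":0.65}]'
python3 m.py w3.png
```

```text
t: 4.82
ee_pos: [377.0, 240.5, 183.9]
orientation: [-179.9, -12.1, -4.6]
wrist_force: [0.7, 0.9, 0.2]
opening: 0.648
grip_force: 0.0
104 116 1626 [421.  88.] [464.5 170.  108.7] [452. 157. 107.] [477. 182. 110.]
104 116 1555 [316.  91.] [467.5 234.7 108.5] [455. 222. 107.] [480. 247. 110.]
84 100 341 [315.   6.] [529.4 230.3  87.6] [526. 221.  84.] [533. 239.  91.]
84 100 455 [414.   7.] [523.2 164.9  88.2] [518. 154.  84.] [528. 173.  94.]
84 100 129 [403. 104.] [458.7 176.8  87. ] [454. 168.  84.] [469. 180.  89.]
72.5 77 83 [404.  19.] [519.9 169.   75.2] [518. 156.  73.] [530. 174.  77.]
72.5 77 67 [316.  17.] [526.9 229.3  75.2] [526. 220.  73.] [533. 240.  77.]
20 33 3342 [169.  85.] [503.8 370.6  25.7] [434. 299.  20.] [572. 405.  28.]
20 33 200 [451.  12.] [543.9 115.5  26. ] [543. 103.  20.] [552. 121.  33.]
20 33 253 [387.  51.] [514.1 172.8  26.9] [511. 153.  20.] [533. 181.  33.]
20 33 218 [316.  50.] [520.5 230.8  26.9] [518. 214.  20.] [531. 247.  33.]
20 33 124 [381. 124.] [454.6 182.8  26.5] [447. 166.  20.] [473. 186.  33.]
20 33 64 [318. 133.] [451.8 234.5  26.2] [450. 220.  20.] [459. 249.  33.]
20 33 79 [446. 141.] [437.  127.4  27.2] [434. 116.  20.] [443. 129.  33.]
```

View pics/w3.png

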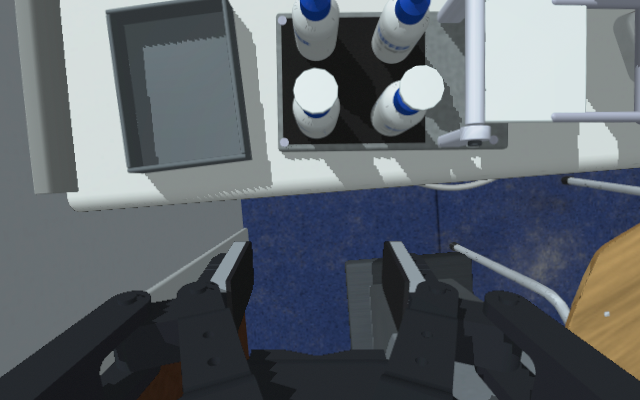

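Nothing fell: A's disc is at (316,91), B's at (421,88), both at disc height. The knuckle over B was the obstruction. So I'll take A with the fingers closing along the stand's diagonal (yaw +40°), where there is room.

```bash
python3 -c "
from h import *
go([467.5,234.5,150],yaw=40,grasp=True)
go([467.5,234.5,70],yaw=40,grasp=True)"
```

```text
shift [79.3 -2.1 63.1] turn [ 0.161 -0.004 -0.761] from [378.5 241.  184.2] [-179.8  -12.2   -4.6] to [469.3 236.  139.2]
shift [ 62.4  -1.9 141.3] turn [ 0.161 -0.004 -0.761] from [378.5 241.  184.2] [-179.8  -12.2   -4.6] to [469.3 236.   59.2]
```

```bash
python3 -m pendant '[{"x":30,"y":-2,"z":0,"ax":0.161,"ay":-0.004,"az":-0.761,"hand":0.65},{"x":60,"y":-2,"z":0,"ax":0.161,"ay":-0.004,"az":-0.761,"hand":0.65},{"x":88,"y":-2,"z":0,"ax":0.161,"ay":-0.004,"az":-0.761,"hand":0.65},{"x":88,"y":-2,"z":20,"ax":0.161,"ay":-0.004,"az":-0.761,"hand":0.65},{"x":79,"y":-2,"z":63,"ax":0.161,"ay":-0.004,"az":-0.761,"hand":0.65},{"x":79,"y":-2,"z":63,"ax":0.161,"ay":-0.004,"az":-0.761,"hand":0.65},{"x":79,"y":-2,"z":63,"ax":0.161,"ay":-0.004,"az":-0.761,"hand":0.65}]'
python3 -c "
from h import *
go([467.5,234.5,70],yaw=40,grasp=True)"
```

```text
t: 5.75
ee_pos: [469.7, 235.8, 138.4]
orientation: [-180.0, -11.9, 39.9]
wrist_force: [-0.4, 0.8, -0.1]
opening: 0.651
grip_force: 0.0
shift [-16.6  -0.4  77.4] turn [ 0.     0.001 -0.002] from [469.7 235.8 138.4] [-180.   -11.9   39.9] to [469.3 236.   59.2]
```

```bash
python3 -m pendant '[{"x":-5,"y":0,"z":23,"ax":0,"ay":0,"az":0,"hand":0.65},{"x":-10,"y":0,"z":45,"ax":0,"ay":0,"az":0,"hand":0.65},{"x":-14,"y":0,"z":63,"ax":0,"ay":0,"az":0,"hand":0.65},{"x":-17,"y":0,"z":77,"ax":0,"ay":0,"az":0,"hand":0.65},{"x":-17,"y":0,"z":77,"ax":0,"ay":0,"az":0,"hand":0.65},{"x":-17,"y":0,"z":77,"ax":0,"ay":0,"az":0,"hand":0.65}]'
python3 -c "
from h import *
go([467.5,234.5,70],yaw=40,grasp=True)"
```

```text
t: 6.5
ee_pos: [468.4, 235.8, 59.3]
orientation: [-180.0, -11.9, 40.0]
wrist_force: [0.4, -1.6, -0.1]
opening: 0.648
grip_force: 0.0
shift [0.8 0.4 0.2] turn [-0.     0.002 -0.   ] from [468.4 235.8  59.3] [-180.   -11.9   40. ] to [469.3 236.   59.2]
```

Clear this time. Close and lift 100 mm straight up, which in the tool frame is x +21, z −98.

```bash
python3 -m pendant '[{"x":0,"y":0,"z":0,"ax":0,"ay":0,"az":0,"hand":0},{"x":0,"y":0,"z":0,"ax":0,"ay":0,"az":0,"hand":0},{"x":0,"y":0,"z":0,"ax":0,"ay":0,"az":0,"hand":0},{"x":0,"y":0,"z":0,"ax":0,"ay":0,"az":0,"hand":0},{"x":0,"y":0,"z":0,"ax":0,"ay":0,"az":0,"hand":0},{"x":6,"y":0,"z":-29,"ax":0,"ay":0,"az":0,"hand":0},{"x":12,"y":0,"z":-59,"ax":0,"ay":0,"az":0,"hand":0},{"x":21,"y":0,"z":-98,"ax":0,"ay":0,"az":0,"hand":0},{"x":21,"y":0,"z":-98,"ax":0,"ay":0,"az":0,"hand":0}]'
python3 - <<'E'
from h import *
# tray pose from rim points, wrist cam view
im,d,c=cap('wrist','w4.png'); 
im,d,c=cap('top'); P=pts(d,c);Z=P[...,2]
m=(d>0)&(P[...,0]>400)&(P[...,0]<580)&(P[...,1]>285)&(P[...,1]<425)&(Z>22)&(Z<33)
n,l,s,ce=cv2.connectedComponentsWithStats(m.astype(np.uint8),connectivity=8)
for i in range(1,n):
    if s[i,4]>40: print(s[i,4],cv2.minAreaRect(P[l==i][:,:2].astype(np.float32)))
go([524,356,150],grasp=True)
E
```

```text
t: 7.62
ee_pos: [470.7, 236.6, 162.3]
orientation: [179.9, -12.2, 40.0]
wrist_force: [0.8, 0.2, -0.7]
opening: 0.383
grip_force: 60.0
210 ((507.8182373046875, 351.20098876953125), (139.28106689453125, 106.30935668945312), 2.699392795562744)
shift [115.9 -54.4  43.8] turn [-0.161  0.004  0.761] from [467.5 235.4 158.4] [-179.9  -11.8   40. ] to [526.3 355.8 139.2]
```

View pics/w4.png

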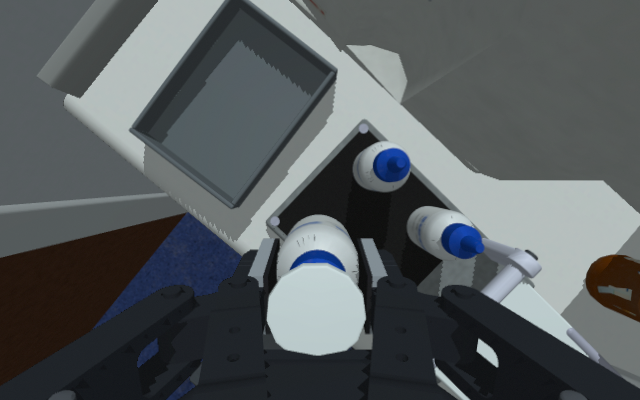

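A is held between the pads and lifted (disc at (318,310)). The keepers stand at (383,165) and (450,235). The tray centre is about (504,352).

```bash
python3 -c "
from h import *
go([500,352,150],grasp=True)
go([527,352,150],grasp=True)"
```

```text
shift [ 95.4 -66.8  39.5] turn [-0.161  0.004  0.761] from [467.5 235.4 158.4] [-179.9  -11.8   40. ] to [502.3 351.8 139.2]
shift [115.7 -49.4  43.7] turn [-0.161  0.004  0.761] from [467.5 235.4 158.4] [-179.9  -11.8   40. ] to [529.3 351.8 139.2]
```

```bash
python3 -m pendant '[{"x":48,"y":-33,"z":10,"ax":-0.161,"ay":0.004,"az":0.761,"hand":0},{"x":95,"y":-67,"z":30,"ax":-0.161,"ay":0.004,"az":0.761,"hand":0},{"x":95,"y":-67,"z":40,"ax":-0.161,"ay":0.004,"az":0.761,"hand":0},{"x":95,"y":-67,"z":40,"ax":-0.161,"ay":0.004,"az":0.761,"hand":0},{"x":95,"y":-67,"z":40,"ax":-0.161,"ay":0.004,"az":0.761,"hand":0},{"x":116,"y":-49,"z":44,"ax":-0.161,"ay":0.004,"az":0.761,"hand":0},{"x":116,"y":-49,"z":44,"ax":-0.161,"ay":0.004,"az":0.761,"hand":0},{"x":116,"y":-49,"z":44,"ax":-0.161,"ay":0.004,"az":0.761,"hand":0}]'
python3 -c "
from h import *
go([527,352,65.5],grasp=True)"
```

```text
t: 8.72
ee_pos: [528.5, 350.9, 137.0]
orientation: [179.9, -11.8, -4.6]
wrist_force: [0.5, 0.8, -0.5]
opening: 0.38
grip_force: 60.0
shift [-16.1  -1.1  80.7] turn [0.002 0.004 0.   ] from [528.5 350.9 137. ] [179.9 -11.8  -4.6] to [529.3 351.8  54.7]
```

```bash
python3 -m pendant '[{"x":-6,"y":-1,"z":28,"ax":0,"ay":0,"az":0,"hand":0},{"x":-12,"y":-1,"z":55,"ax":0,"ay":0,"az":0,"hand":0},{"x":-15,"y":-1,"z":70,"ax":0,"ay":0,"az":0,"hand":0},{"x":-17,"y":-1,"z":78,"ax":0,"ay":0,"az":0,"hand":0},{"x":-17,"y":-1,"z":78,"ax":0,"ay":0,"az":0,"hand":0},{"x":-17,"y":-1,"z":78,"ax":0,"ay":0,"az":0,"hand":0}]'
python3 -c "
from h import *
go([527,352,65.5],grasp=True)"
```

```text
t: 9.48
ee_pos: [530.6, 353.5, 60.4]
orientation: [-179.9, -12.1, -4.6]
wrist_force: [-0.4, 0.4, -0.1]
opening: 0.382
grip_force: 60.0
shift [-2.3  1.8  5.2] turn [-0.002 -0.002  0.   ] from [530.6 353.5  60.4] [-179.9  -12.1   -4.6] to [529.3 351.8  54.7]
```

```bash
python3 -m pendant '[{"x":-0.5,"y":0,"z":2,"ax":0,"ay":0,"az":0,"hand":0},{"x":-1,"y":0,"z":4,"ax":0,"ay":0,"az":0,"hand":0},{"x":-1,"y":0,"z":4,"ax":0,"ay":0,"az":0,"hand":0}]'
```

```text
t: 9.85
ee_pos: [529.5, 352.9, 55.0]
orientation: [-180.0, -12.0, -4.6]
wrist_force: [0.1, -0.5, -1.3]
opening: 0.38
grip_force: 60.0
```

```bash
python3 -m pendant '[{"x":0,"y":0,"z":1.5,"ax":0,"ay":0,"az":0,"hand":0},{"x":0,"y":0,"z":1.5,"ax":0,"ay":0,"az":0,"hand":0},{"x":0,"y":0,"z":1.5,"ax":0,"ay":0,"az":0,"hand":0.65},{"x":0,"y":0,"z":1.5,"ax":0,"ay":0,"az":0,"hand":0.65},{"x":0,"y":0,"z":1.5,"ax":0,"ay":0,"az":0,"hand":0.65},{"x":0,"y":0,"z":1.5,"ax":0,"ay":0,"az":0,"hand":0.65},{"x":8,"y":0,"z":-40,"ax":0,"ay":0,"az":0,"hand":0.65},{"x":0,"y":0,"z":-90,"ax":0,"ay":0,"az":0,"hand":0.65},{"x":-40,"y":0,"z":-135,"ax":0,"ay":0,"az":0,"hand":0.65},{"x":-40,"y":0,"z":-135,"ax":0,"ay":0,"az":0,"hand":0.65}]'
python3 m.py w5.png
python3 -c "
from h import *
go([465,169,150],grasp=True)"
```

```text
t: 11.1
ee_pos: [462.1, 359.9, 182.5]
orientation: [-179.7, -12.2, -4.5]
wrist_force: [0.0, 0.9, 0.4]
opening: 0.651
grip_force: 0.0
104 116 106 [516. 103.] [536.4 230.9 106.4] [533. 228. 104.] [540. 233. 108.]
104 116 124 [619. 108.] [528.8 164.5 106.1] [526. 161. 104.] [532. 167. 108.]
104 116 1580 [618. 209.] [465.3 170.2 108.7] [453. 157. 106.] [478. 182. 110.]
84 100 732 [498. 110.] [534.7 233.9  88.6] [527. 222.  85.] [546. 240.  99.]
84 100 800 [595. 114.] [528.  167.3  88.6] [519. 156.  84.] [539. 174.  99.]
84 100 550 [588. 207.] [466.4 174.2  88.1] [455. 166.  84.] [475. 179.  93.]
72.5 77 80 [481. 117.] [533.4 238.8  75.3] [526. 231.  73.] [545. 241.  77.]
72.5 77 112 [573. 119.] [527.4 172.4  75.2] [519. 167.  73.] [539. 174.  77.]
72.5 77 122 [570. 204.] [467.6 177.9  75.2] [456. 170.  73.] [476. 180.  77.]
20 33 2794 [322. 178.] [498.1 357.7  26.1] [434. 299.  21.] [572. 405.  28.]
20 33 211 [448. 129.] [532.6 246.   26.7] [519. 232.  20.] [550. 248.  33.]
20 33 347 [526. 130.] [526.4 178.6  26.5] [511. 167.  20.] [545. 181.  33.]
20 33 343 [523. 200.] [468.1 184.1  26.7] [450. 171.  20.] [483. 187.  33.]
20 33 120 [588. 228.] [439.7 127.6  28. ] [435. 123.  21.] [444. 129.  33.]
shift [ 10.4 189.5  44.2] turn [-0.003 -0.003  0.002] from [462.6 359.2 180.8] [-179.8  -12.2   -4.5] to [467.3 168.8 139.2]
```

View pics/w5.png

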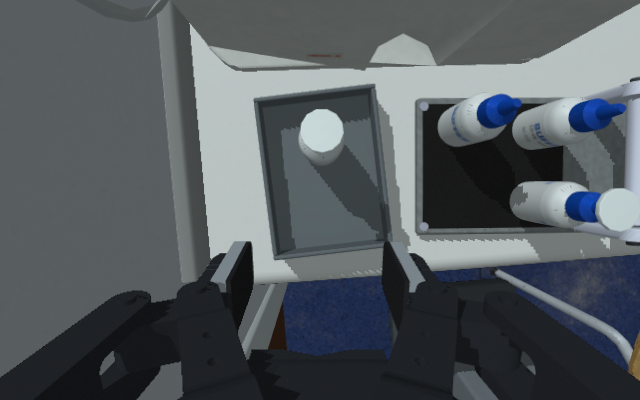

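A stands upright in the tray (disc at (322,130)). B (disc at (618,209)) is at about (465.3,169.5), with its +y side now free.

```bash
python3 -m pendant '[{"x":10,"y":60,"z":0,"ax":0,"ay":0,"az":0,"hand":0.65},{"x":10,"y":120,"z":10,"ax":0,"ay":0,"az":0,"hand":0.65},{"x":10,"y":180,"z":30,"ax":0,"ay":0,"az":0,"hand":0.65},{"x":10,"y":189,"z":44,"ax":0,"ay":0,"az":0,"hand":0.65},{"x":10,"y":189,"z":44,"ax":0,"ay":0,"az":0,"hand":0.65},{"x":10,"y":189,"z":44,"ax":0,"ay":0,"az":0,"hand":0.65}]'
python3 -c "
from h import *
go([465.3,169.5,70],grasp=True)"
```

```text
t: 11.9
ee_pos: [467.5, 169.4, 138.0]
orientation: [-179.9, -12.0, -4.5]
wrist_force: [0.5, 0.5, 0.8]
opening: 0.644
grip_force: 0.0
shift [-16.3   0.2  77. ] turn [-0.001 -0.001  0.001] from [467.5 169.4 138. ] [-179.9  -12.    -4.5] to [467.6 169.3  59.2]
```

```bash
python3 -m pendant '[{"x":-5,"y":0,"z":23,"ax":0,"ay":0,"az":0,"hand":0.65},{"x":-10,"y":0,"z":45,"ax":0,"ay":0,"az":0,"hand":0.65},{"x":-14,"y":0,"z":63,"ax":0,"ay":0,"az":0,"hand":0.65},{"x":-17,"y":0,"z":77,"ax":0,"ay":0,"az":0,"hand":0.65},{"x":-17,"y":0,"z":77,"ax":0,"ay":0,"az":0,"hand":0.65},{"x":-17,"y":0,"z":77,"ax":0,"ay":0,"az":0,"hand":0.65}]'
```

```text
t: 12.65
ee_pos: [466.7, 169.1, 59.6]
orientation: [-179.9, -12.1, -4.5]
wrist_force: [0.2, -0.2, -0.2]
opening: 0.653
grip_force: 0.0
```

```bash
python3 -m pendant '[{"x":0,"y":0,"z":0,"ax":0,"ay":0,"az":0,"hand":0},{"x":0,"y":0,"z":0,"ax":0,"ay":0,"az":0,"hand":0},{"x":0,"y":0,"z":0,"ax":0,"ay":0,"az":0,"hand":0},{"x":0,"y":0,"z":0,"ax":0,"ay":0,"az":0,"hand":0},{"x":0,"y":0,"z":0,"ax":0,"ay":0,"az":0,"hand":0},{"x":6,"y":0,"z":-29,"ax":0,"ay":0,"az":0,"hand":0},{"x":12,"y":0,"z":-59,"ax":0,"ay":0,"az":0,"hand":0},{"x":21,"y":0,"z":-98,"ax":0,"ay":0,"az":0,"hand":0},{"x":21,"y":0,"z":-98,"ax":0,"ay":0,"az":0,"hand":0}]'
python3 -c "
from h import *
go([462,352,150],grasp=True)
go([462,352,70],grasp=True)"
```

```text
t: 13.78
ee_pos: [469.1, 169.3, 163.1]
orientation: [-179.8, -12.5, -4.6]
wrist_force: [1.2, -1.0, -0.7]
opening: 0.387
grip_force: 60.2
shift [ -24.2 -181.4   19.8] turn [-0.004 -0.008 -0.   ] from [469.1 169.3 163.1] [-179.8  -12.5   -4.6] to [464.3 351.8 139.2]
shift [ -41.4 -181.1   98. ] turn [-0.004 -0.008 -0.   ] from [469.1 169.3 163.1] [-179.8  -12.5   -4.6] to [464.3 351.8  59.2]
```

```bash
python3 -m pendant '[{"x":-22,"y":-60,"z":0,"ax":0,"ay":0,"az":0,"hand":0},{"x":-22,"y":-120,"z":0,"ax":0,"ay":0,"az":0,"hand":0},{"x":-22,"y":-181,"z":10,"ax":0,"ay":0,"az":0,"hand":0},{"x":-23,"y":-181,"z":18,"ax":0,"ay":0,"az":0,"hand":0},{"x":-28,"y":-181,"z":45,"ax":0,"ay":0,"az":0,"hand":0},{"x":-34,"y":-181,"z":70,"ax":0,"ay":0,"az":0,"hand":0},{"x":-39,"y":-181,"z":92,"ax":0,"ay":0,"az":0,"hand":0},{"x":-39,"y":-181,"z":92,"ax":0,"ay":0,"az":0,"hand":0},{"x":-39,"y":-181,"z":92,"ax":0,"ay":0,"az":0,"hand":0}]'
python3 -c "
from h import *
go([462,352,64.5],grasp=True)"
```

```text
t: 14.9
ee_pos: [461.5, 349.7, 61.2]
orientation: [-180.0, -12.0, -4.6]
wrist_force: [0.6, 0.9, -0.7]
opening: 0.381
grip_force: 60.3
shift [ 1.  -2.3  7.8] turn [ 0.  0. -0.] from [461.5 349.7  61.2] [-180.   -12.    -4.6] to [464.3 351.8  53.7]
```

```bash
python3 -m pendant '[{"x":-1,"y":-1,"z":3,"ax":0,"ay":0,"az":0,"hand":0},{"x":-1,"y":-1,"z":5,"ax":0,"ay":0,"az":0,"hand":0},{"x":-1,"y":-1,"z":5,"ax":0,"ay":0,"az":0,"hand":0}]'
```

```text
t: 15.28
ee_pos: [461.7, 351.5, 56.3]
orientation: [-180.0, -12.0, -4.6]
wrist_force: [0.4, -0.1, 0.3]
opening: 0.384
grip_force: 60.3
```

```bash
python3 -m pendant '[{"x":0,"y":0,"z":2,"ax":0,"ay":0,"az":0,"hand":0},{"x":0,"y":0,"z":2,"ax":0,"ay":0,"az":0,"hand":0},{"x":0,"y":0,"z":2,"ax":0,"ay":0,"az":0,"hand":0.65},{"x":0,"y":0,"z":2,"ax":0,"ay":0,"az":0,"hand":0.65},{"x":0,"y":0,"z":2,"ax":0,"ay":0,"az":0,"hand":0.65},{"x":0,"y":0,"z":2,"ax":0,"ay":0,"az":0,"hand":0.65},{"x":8,"y":0,"z":-40,"ax":0,"ay":0,"az":0,"hand":0.65},{"x":0,"y":0,"z":-90,"ax":0,"ay":0,"az":0,"hand":0.65},{"x":-40,"y":0,"z":-145,"ax":0,"ay":0,"az":0,"hand":0.65},{"x":-40,"y":0,"z":-145,"ax":0,"ay":0,"az":0,"hand":0.65}]'
python3 - <<'E'
from h import *
im,d,c=cap('wrist','w6.png')
im,d,c=cap('top','t6.png'); P=pts(d,c);Z=P[...,2]
m=(d>0)&(P[...,0]>400)&(P[...,0]<580)&(P[...,1]>290)&(P[...,1]<420)&(Z>96)&(Z<110)
n,l,s,ce=cv2.connectedComponentsWithStats(m.astype(np.uint8),connectivity=8)
print([np.median(P[l==i],0).round(1).tolist() for i in range(1,n) if s[i,4]>15])
# bar & flap
m=(d>0)&(P[...,0]>425)&(P[...,0]<570)&(P[...,1]>-45)&(P[...,1]<5)&(Z>50)&(Z<75)
q=P[m]; print(len(q),np.percentile(q,[3,50,97],axis=0).round(1).tolist()); 
for lo in range(440,556,15):
    r=q[(q[:,0]>lo)&(q[:,0]<lo+15)]; 
    if len(r): print(lo,len(r),r[:,1].min().round(1),np.median(r[r[:,1]<r[:,1].min()+12],0).round(1))
go([420,0,220],lean=0,grasp=True)
E
```

```text
t: 16.52
ee_pos: [392.4, 358.5, 193.2]
orientation: [-179.7, -12.2, -4.5]
wrist_force: [0.5, 1.0, -1.5]
opening: 0.649
grip_force: 0.0
[[532.8, 351.2, 102.7], [463.1, 350.2, 102.7]]
187 [[443.9, -26.4, 60.7], [488.5, -18.4, 65.3], [533.4, 2.8, 69.9]]
440 39 -24.0 [446.8 -18.4  64.7]
455 26 -24.0 [460.8 -18.4  66.9]
470 20 -23.8 [477.3 -19.6  66.4]
485 28 -26.5 [491.3 -20.8  65.1]
500 20 -26.4 [507.9 -22.1  66.1]
515 25 -29.0 [522.  -23.3  66.2]
530 29 -28.9 [531.8 -23.2  65.7]
shift [ 58.2 354.   -7.3] turn [-0.002 -0.211  0.002] from [392.5 357.3 190.3] [-179.9  -12.1   -4.5] to [420.  -0. 209.]
```

View pics/w6.png

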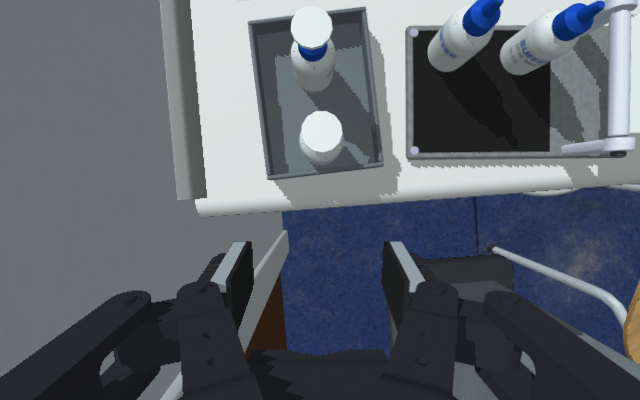

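Both rejects stand upright in the tray (discs at (311,27) and (321,130), tops at z ≈ 103 as expected). Next I move to look at the flap.

```bash
python3 -c "
from h import *
go([390,20,260])"
```

```text
shift [ 38.1 336.3 -63.7] turn [-0.002 -0.001  0.001] from [392.5 357.3 190.3] [-179.9  -12.1   -4.5] to [390.  20. 260.]
```

```bash
python3 -m pendant '[{"x":20,"y":60,"z":-64,"ax":0,"ay":0,"az":0,"hand":0.65},{"x":38,"y":120,"z":-64,"ax":0,"ay":0,"az":0,"hand":0.65},{"x":38,"y":336,"z":-64,"ax":0,"ay":0,"az":0,"hand":0.65},{"x":38,"y":336,"z":-64,"ax":0,"ay":0,"az":0,"hand":0.65},{"x":38,"y":336,"z":-64,"ax":0,"ay":0,"az":0,"hand":0.65},{"x":38,"y":336,"z":-64,"ax":0,"ay":0,"az":0,"hand":0.65},{"x":38,"y":336,"z":-64,"ax":0,"ay":0,"az":0,"hand":0.65},{"x":38,"y":336,"z":-64,"ax":0,"ay":0,"az":0,"hand":0.65}]'
python3 - <<'E'
from h import *
im,d,c=cap('wrist','w7.png'); P=pts(d,c); X,Y,Z=P[...,0],P[...,1],P[...,2]
# along bar: for columns in x, points with z>56 near y -22
for y0,y1,nm in [(-45,5,'bar'),(95,125,'hinge')]:
    for lo in range(445,545,12):
        m=(d>0)&(X>lo)&(X<lo+12)&(Y>y0)&(Y<y1)&(Z>54 if nm=='bar' else Z>58)
        if m.sum()>5:
            q=P[m]; print(nm,lo,m.sum(),np.percentile(q[:,1],[2,98]).round(1),'z98',np.percentile(q[:,2],98).round(1),'y of top',np.median(q[q[:,2]>np.percentile(q[:,2],75),1]).round(1))
m=(d>0)&(Y>-45)&(Y<5)&(Z>54)&(X>420)&(X<570); print('x range bar',np.percentile(P[m][:,0],[1,99]))
m=(d>0)&(Y>70)&(Y<140)&(Z>70)&(Z<80)&(X>420)&(X<570)
n,l,s,ce=cv2.connectedComponentsWithStats(m.astype(np.uint8),connectivity=8)
for i in range(1,n):
    if s[i,4]>30: print('post',s[i,4],np.median(P[l==i],0).round(1),P[l==i].min(0).round(),P[l==i].max(0).round())
E
```

```text
t: 17.62
ee_pos: [389.4, 19.6, 258.7]
orientation: [-180.0, -11.9, -4.7]
wrist_force: [0.4, 0.8, -0.2]
opening: 0.649
grip_force: 0.0
bar 445 182 [-21.6   3.4] z98 67.6 y of top -16.6
bar 457 153 [-22.6 -11.6] z98 68.0 y of top -17.3
bar 469 151 [-23.4 -12.5] z98 67.5 y of top -17.7
bar 481 153 [-24.4 -13.4] z98 67.7 y of top -18.7
bar 493 170 [-25.3 -13.7] z98 67.3 y of top -19.8
bar 505 166 [-26.2 -14.6] z98 67.6 y of top -20.1
bar 517 304 [-26.9   4. ] z98 67.3 y of top -21.2
bar 529 76 [-25.2   4.8] z98 66.2 y of top -19.8
hinge 445 349 [ 95.6 121.7] z98 68.3 y of top 115.4
hinge 457 350 [ 95.4 120.6] z98 68.2 y of top 114.7
hinge 469 340 [ 95.6 119.7] z98 67.8 y of top 113.8
hinge 481 333 [ 95.5 119.4] z98 68.2 y of top 113.6
hinge 493 317 [ 95.4 117.9] z98 68.3 y of top 112.2
hinge 505 316 [ 95.5 118.2] z98 68.2 y of top 112.0
hinge 517 304 [ 95.5 116.8] z98 68.2 y of top 111.4
hinge 529 265 [ 95.5 116.5] z98 68.5 y of top 110.3
hinge 541 318 [ 99.1 118.1] z98 72.1 y of top 109.2
x range bar [438.08346711 531.08542099]
post 101 [548.3 109.2  71. ] [543. 103.  70.] [553. 115.  73.]
post 103 [438.3 116.1  71. ] [434. 111.  70.] [443. 122.  73.]
```

View pics/w7.png

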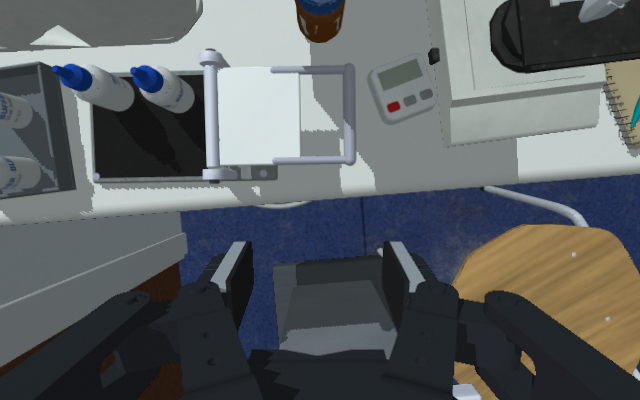

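The view shows the bar at (349,115), the gap to its left, and the hinge at (210,115). Bar and hinge lines agree at yaw −3.7°. The hinge middle is (493.3,112.6,62) and the bar middle (484.8,−19,62), 132 mm apart as given.

```bash
python3 -c "
from h import *
go([484.8,-19,130],yaw=-3.7,lean=0,grasp=True)"
```

```text
shift [ 67.3  31.7 157.1] turn [ 0.001 -0.207 -0.015] from [389.5  20.3 258.9] [-180.   -11.9   -4.6] to [484.8 -19.  119. ]
```

```bash
python3 -m pendant '[{"x":40,"y":16,"z":30,"ax":0,"ay":-0.1,"az":0,"hand":0.45},{"x":67,"y":32,"z":80,"ax":0.001,"ay":-0.207,"az":-0.015,"hand":0.45},{"x":67,"y":32,"z":130,"ax":0.001,"ay":-0.207,"az":-0.015,"hand":0.45},{"x":67,"y":32,"z":157,"ax":0.001,"ay":-0.207,"az":-0.015,"hand":0.45},{"x":67,"y":32,"z":157,"ax":0.001,"ay":-0.207,"az":-0.015,"hand":0.45},{"x":67,"y":32,"z":157,"ax":0.001,"ay":-0.207,"az":-0.015,"hand":0.45}]'
python3 -c "
from h import *
go([484.8,-19,62],yaw=-3.7,lean=0,grasp=True)"
```

```text
t: 18.42
ee_pos: [485.6, -18.5, 120.9]
orientation: [180.0, -0.2, -3.6]
wrist_force: [0.0, 0.3, 0.4]
opening: 0.452
grip_force: 0.0
shift [-0.9  0.5 69.8] turn [ 0.    -0.003  0.002] from [485.6 -18.5 120.9] [180.   -0.2  -3.6] to [484.8 -19.   51. ]
```

```bash
python3 -m pendant '[{"x":-0.5,"y":0,"z":20,"ax":0,"ay":0,"az":0,"hand":0.45},{"x":-0.5,"y":0,"z":40,"ax":0,"ay":0,"az":0,"hand":0.45},{"x":-0.5,"y":0,"z":56,"ax":0,"ay":0,"az":0,"hand":0.45},{"x":-0.5,"y":0,"z":68,"ax":0,"ay":0,"az":0,"hand":0.45},{"x":-0.5,"y":0,"z":68,"ax":0,"ay":0,"az":0,"hand":0.45},{"x":-0.5,"y":0,"z":68,"ax":0,"ay":0,"az":0,"hand":0.45}]'
```

```text
t: 19.18
ee_pos: [485.1, -19.7, 52.8]
orientation: [180.0, -0.2, -3.7]
wrist_force: [0.4, -0.1, 0.1]
opening: 0.447
grip_force: 0.0
```

```bash
python3 -m pendant '[{"x":0,"y":0,"z":0,"ax":0,"ay":0,"az":0,"hand":0},{"x":0,"y":0,"z":0,"ax":0,"ay":0,"az":0,"hand":0},{"x":0,"y":0,"z":0,"ax":0,"ay":0,"az":0,"hand":0},{"x":0,"y":0,"z":0,"ax":0,"ay":0,"az":0,"hand":0},{"x":0,"y":0,"z":0,"ax":0,"ay":0,"az":0,"hand":0},{"x":0,"y":0,"z":0,"ax":0,"ay":0,"az":0,"hand":0}]'
python3 - <<'E'
from h import *
s=ctrl.state(); print(s['ee_pos'].round(1),s['wrist_force'].round(1))
for th in np.arange(0,1.58,.157): print(round(th,3),'y',round(-132*(1-np.cos(th)),1),'z',round(-132*np.sin(th),1))
E
```

```text
t: 19.92
ee_pos: [485.2, -18.9, 53.0]
orientation: [-179.9, -0.2, -3.8]
wrist_force: [-0.1, 5.4, 4.8]
opening: 0.118
grip_force: 58.6
[485.2 -18.9  53. ] [-0.1  5.4  4.8]
0.0 y -0.0 z -0.0
0.157 y -1.6 z -20.6
0.314 y -6.5 z -40.8
0.471 y -14.4 z -59.9
0.628 y -25.2 z -77.6
0.785 y -38.6 z -93.3
0.942 y -54.4 z -106.8
1.099 y -72.0 z -117.6
1.256 y -91.1 z -125.5
1.413 y -111.3 z -130.4
1.57 y -131.9 z -132.0
```

Bar is gripped (opening 0.118 ≈ 10–12 mm). Swing to about 45° first.

```bash
python3 -m pendant '[{"x":0,"y":-0.4,"z":-10.5,"ax":0,"ay":0,"az":0,"hand":0},{"x":0,"y":-1.7,"z":-21,"ax":0,"ay":0,"az":0,"hand":0},{"x":0,"y":-3.8,"z":-31.4,"ax":0,"ay":0,"az":0,"hand":0},{"x":0,"y":-6.7,"z":-41.5,"ax":0,"ay":0,"az":0,"hand":0},{"x":0,"y":-10.4,"z":-51.4,"ax":0,"ay":0,"az":0,"hand":0},{"x":0,"y":-14.9,"z":-60.9,"ax":0,"ay":0,"az":0,"hand":0},{"x":0,"y":-20.1,"z":-70.1,"ax":0,"ay":0,"az":0,"hand":0},{"x":0,"y":-26.1,"z":-78.8,"ax":0,"ay":0,"az":0,"hand":0},{"x":0,"y":-32.8,"z":-87,"ax":0,"ay":0,"az":0,"hand":0},{"x":0,"y":-38.6,"z":-93.3,"ax":0,"ay":0,"az":0,"hand":0}]'
python3 -c "
from h import *
im,d,c=cap('wrist','w8.png')
s=ctrl.state(); print(s['ee_pos'].round(1),s['wrist_force'].round(1),s['opening'])"
```

```text
t: 21.18
ee_pos: [487.4, 16.8, 147.2]
orientation: [179.7, -0.2, -3.6]
wrist_force: [1.5, -9.4, 5.8]
opening: 0.113
grip_force: 58.7
[487.5  17.4 148. ] [ 0.3 -6.7  5.1] 0.1135399790613104
```

View pics/w8.png

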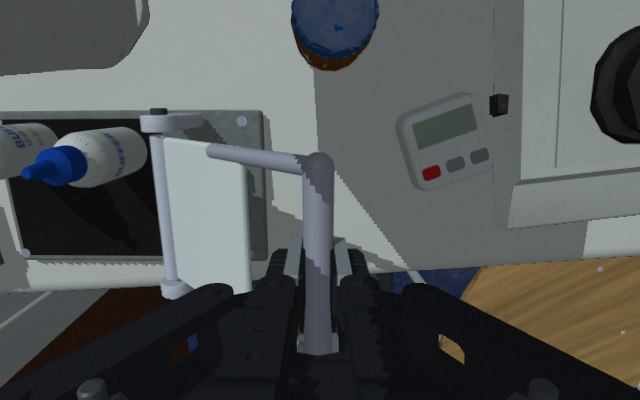

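The bar is between the pads at (318,250), with the panel hanging behind it at about 45° and forces low. I continue to just short of upright.

```bash
python3 -m pendant '[{"x":0,"y":-7.8,"z":-7.2,"ax":0,"ay":0,"az":0,"hand":0},{"x":0,"y":-16.1,"z":-13.7,"ax":0,"ay":0,"az":0,"hand":0},{"x":0,"y":-24.9,"z":-19.5,"ax":0,"ay":0,"az":0,"hand":0},{"x":0,"y":-34.1,"z":-24.6,"ax":0,"ay":0,"az":0,"hand":0},{"x":0,"y":-43.7,"z":-29,"ax":0,"ay":0,"az":0,"hand":0},{"x":0,"y":-53.7,"z":-32.6,"ax":0,"ay":0,"az":0,"hand":0},{"x":0,"y":-63.8,"z":-35.3,"ax":0,"ay":0,"az":0,"hand":0},{"x":0,"y":-73.6,"z":-37.2,"ax":0,"ay":0,"az":0,"hand":0},{"x":0,"y":-81.4,"z":-38.2,"ax":0,"ay":0,"az":0,"hand":0},{"x":0,"y":-85.4,"z":-38.4,"ax":0,"ay":0,"az":0,"hand":0}]'
python3 - <<'E'
from h import *
im,d,c=cap('wrist','w9.png'); P=pts(d,c); X,Y,Z=P[...,0],P[...,1],P[...,2]
for z0 in range(60,205,12):
    m=(d>0)&(X>510)&(X<536)&(Y>60)&(Y<150)&(Z>z0)&(Z<z0+12)
    if m.sum()>5: print(z0,m.sum(),P[m].mean(0).round(1),np.percentile(P[m][:,1],[5,95]).round(1))
s=ctrl.state(); print(s['ee_pos'].round(1),s['wrist_force'].round(1),s['opening'])
E
```

```text
t: 22.48
ee_pos: [493.3, 103.9, 188.0]
orientation: [179.9, -0.3, -3.7]
wrist_force: [-2.0, -2.3, 15.3]
opening: 0.109
grip_force: 63.8
60 415 [525.6 128.7  65.3] [112.9 149.4]
84 9 [525.9 111.3  91.2] [111.1 111.5]
192 2144 [523.3 102.2 197.1] [ 96.8 107.5]
[493.3 104.3 188. ] [-3.6 -0.7 14.4] 0.1105009299589804
```

View pics/w9.png

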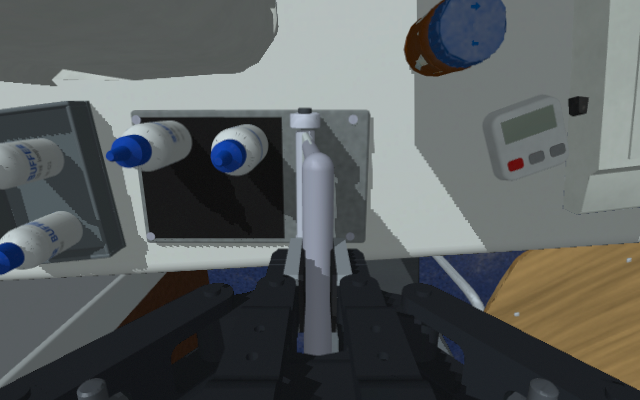

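Near upright: the bar (316,240) stands just right of the hinge line (300,190), about 8 mm short, which matches θ ≈ 1.51. Last 8 mm slowly.

```bash
python3 -m pendant '[{"x":0,"y":-2,"z":-0.5,"ax":0,"ay":0,"az":0,"hand":0},{"x":0,"y":-4,"z":-1,"ax":0,"ay":0,"az":0,"hand":0},{"x":0,"y":-6,"z":-1.3,"ax":0,"ay":0,"az":0,"hand":0},{"x":0,"y":-7.5,"z":-1.3,"ax":0,"ay":0,"az":0,"hand":0},{"x":0,"y":-8,"z":-1.3,"ax":0,"ay":0,"az":0,"hand":0},{"x":0,"y":-8,"z":-1.3,"ax":0,"ay":0,"az":0,"hand":0},{"x":0,"y":-8,"z":-1.3,"ax":0,"ay":0,"az":0,"hand":0}]'
python3 - <<'E'
from h import *
def fit(P,m,z0):
    q=P[m]; out=[]
    for lo in range(int(q[:,0].min()),int(q[:,0].max()),6):
        r=q[(q[:,0]>=lo)&(q[:,0]<lo+6)]
        if len(r)>8: a,b=np.percentile(r[:,1],[3,97]); out.append((r[:,0].mean(),(a+b)/2,b-a))
    return np.round(out,1).tolist()
for cam in ['wrist','top']:
    im,d,c=cap(cam); P=pts(d,c); X,Y,Z=P[...,0],P[...,1],P[...,2]
    b=(d>0)&(X>440)&(X<538)&(Y>80)&(Y<140)&(Z>190)&(Z<205)
    n=ctrl.state()
    print(cam,'bar',fit(P,b,0) if b.sum()>20 else b.sum())
    m=(d>0)&(Y>70)&(Y<140)&(Z>69)&(Z<80)&(X>420)&(X<570)
    k,l,s,ce=cv2.connectedComponentsWithStats(m.astype(np.uint8),connectivity=8)
    for i in range(1,k):
        if s[i,4]>6: print('post',s[i,4],np.median(P[l==i],0).round(1),P[l==i].min(0).round(),P[l==i].max(0).round())
s=ctrl.state(); print(s['ee_pos'].round(1),s['wrist_force'].round(1),s['opening'],s['grip_force'])
E
```

```text
t: 23.4
ee_pos: [493.7, 111.0, 188.4]
orientation: [179.8, -0.3, -3.7]
wrist_force: [0.2, -2.9, 9.5]
opening: 0.113
grip_force: 63.3
wrist bar [[460.3, 113.3, 11.3], [465.0, 112.9, 11.0], [470.9, 112.6, 10.4], [476.9, 112.3, 9.7], [483.0, 111.8, 9.4], [489.1, 111.5, 9.5], [495.0, 111.1, 9.4], [501.0, 110.7, 35.4], [505.9, 110.5, 21.4], [513.0, 110.1, 10.9], [519.0, 109.6, 11.3], [525.0, 109.2, 11.1], [531.1, 108.8, 11.1], [536.0, 108.5, 10.9]]
post 264 [548.5 109.4  70.6] [543. 102.  69.] [554. 117.  74.]
post 10 [540.2 110.1  75.2] [539. 108.  70.] [540. 112.  80.]
top bar 0
[493.7 111.  188.3] [-0.7 -4.1  9.9] 0.11051093957379635 63.29429268836975
```

```bash
python3 -m pendant '[{"x":0,"y":-1.2,"z":-0.5,"ax":0,"ay":0,"az":0,"hand":0},{"x":0,"y":-1.2,"z":-0.5,"ax":0,"ay":0,"az":0,"hand":0},{"x":0,"y":-1.2,"z":-0.5,"ax":0,"ay":0,"az":0,"hand":0},{"x":0,"y":-1.2,"z":-0.5,"ax":0,"ay":0,"az":0,"hand":0},{"x":0,"y":-1.2,"z":-0.5,"ax":0,"ay":0,"az":0,"hand":0},{"x":0,"y":-1.2,"z":-0.5,"ax":0,"ay":0,"az":0,"hand":0}]' && python3 -c "
from h import *
print(ctrl.hand_in())"
```

```text
t: 24.25
ee_pos: [493.7, 112.0, 188.4]
orientation: [179.8, -0.3, -3.7]
wrist_force: [-0.2, -4.1, 8.1]
opening: 0.11
grip_force: 63.0
the job is handed in; nothing more can be done
None
```

I handed the job in at 24 s: both rejects stand upright in the tray, the good bottles still stand in place, and the gripper is holding the flap at its balance point (measured within about 0.02 rad of upright); the hand-in returned no verdict.

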